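Offer up a hinge leaf for pinning

TASK

Take hold of the grip on the parts tub's lid, tip that edge up while the opposite edge still rests on the tub, then lift the lid off and lay it flat, skirt down, on the bench beside the tub. Take the loose hinge leaf out of the tub and bring its knuckle down into the gap between the two knuckles of the leaf clamped in the pinning fixture, fully home and with the loose leaf level and square to the clamped one, so that the three holes line up for the pin. Finish while holding it exactly there, still gripped, and do not push the other things on the bench about.

Things in the scene. Friction and masses are not known exactly. Their poses are not given: they have to be found in the camera images.
- tub: Open green plastic parts tub, fixed to the bench, right half of the work area: 136 (x) x 168 (y) x 48 mm high, walls and floor 4 mm (inside 128 x 160 mm, inner floor 4 mm above the bench). Origin: centre of its underside; z up. The bench between tub and fixture is free, over 220 mm wide in y from x = 0.46 to 0.64, and is the natural place for the lid.
- lid: Loose green lid, 147 (x) x 179 (y) mm, about 0.16 kg: plate with upper face 14 mm above the origin, and a 10 mm deep skirt round the tub's rim with 2.5 mm clearance a side. Origin: lid's centre at the level of the skirt's lower edge (38 mm above the bench when on the tub, 0 when lying on the bench). Axes as the tub's while on it; the grip is near its -x edge, nearer the robot.
- lid_grip (a point): Point in the lid's grip, an upright solid rib on the lid's upper face: 14 mm thick (lid's x), 64 mm long (y), 28 mm high (14 to 42 mm above the lid's origin). The point is its middle in x and y, 30 mm above the lid's origin, 45 mm from the lid's centre towards -x. Pinch it from above across the 14 mm.
- lid_far_edge (a point): Point on the lower edge of the skirt in the middle of the lid's +x side, opposite the grip, 72 mm from the lid's centre. The lid tips up about this side, where it rests on the tub's rim 48 mm above the bench.
- leaf: Loose black nylon hinge leaf, about 50 g, flat in the tub under the lid, knuckle roughly away from the robot. Plate 50 (x) x 52 (y) x 10 mm thick; origin: centre of the plate's underside; z up. Its one knuckle, a barrel 22 mm in diameter and 20 mm wide (y), stands off the middle of the plate's +x edge; undersides flush. Pinch it from above across the 52 mm. It lies within 20 mm and 0.2 rad of the tub's centre.
- leaf_hole (a point): Centre of the loose leaf's knuckle hole (9 mm diameter, its axis along the leaf's y): 37 mm in +x from the leaf's origin, 11 mm above the leaf's underside.
- fixture: Pinning fixture bolted down, left half. Base plate x -85 to 85, y -54 to 168, 12 mm thick; on it a block (x -9 to 65, y -30 to 30, top at 50 mm) with a black two-knuckle leaf clamped on top, plate to +x; toggle clamp behind it (x 30 to 160, up to 110 mm high); on the hole axis at +y, y = 30 to 158, pin guide and air cylinder (fittings up to 100 mm). Origin: on the bench below fixture_hole; z up.
- fixture_hole (a point): Middle of the gap between the clamped leaf's knuckles, on their hole axis (along the fixture's y), 61 mm above the bench. The loose leaf's hole centre belongs here, its plate on the -x side (robot's side) with x and y parallel to the fixture's. The knuckles are 22 mm in diameter, tops at 72 mm; the gap is 25 mm wide in y, open from above and towards -x.
- fixture_stop (a point): Middle of the clamped plate's edge in the gap, 12 mm in +x from fixture_hole, 5 mm above the block: the loose knuckle (11 mm radius) stops against it with 1 mm to spare. The block's top, 50 mm above the bench, reaches under the gap to 9 mm in -x from the hole axis: the loose knuckle's underside comes to rest on it when fully home. Under the loose plate there is only the base plate.
- hinge_a: Bystander: finished black hinge lying open, 124 x 58 x 22 mm, centre of its underside, between the robot and the free middle of the bench.
- hinge_b: Bystander: another finished hinge, on the outer (right) side of the tub.
- driver: Bystander: black electric screwdriver lying on its side, 215 mm long, 36 mm thick.
- screwdriver: Bystander: hand screwdriver, 180 mm, near the tub.
- pin_cup: Bystander: steel cup of hinge pins, 66 mm diameter, 45 mm high (pins to 60 mm), on the robot's side of the fixture.
- bow: Bystander: black ring-shaped bracket, 72 mm ring, 24 mm high, beyond the free middle of the bench.
- oil: Bystander: small white oil bottle, 40 mm diameter, 100 mm high, beyond the tub.

How it is judged:
On the way, in this order (a step that is already met when the one before it is completed fails the run):
1. the lid is tipped up at its grip edge by at least 6 degrees while its opposite edge is still on the tub (angle between lid's own z axis and vertical above 0.105 rad and z of lid_far_edge in the frame of tub below 0.05 m and x of lid_far_edge in the frame of tub between 0.055 and 0.085 m and z of lid_grip in the frame of tub above 0.046 m and contact force between the fingers and lid above 0.5 N), for 0.05 s.
2. the lid lies flat on the bench clear of the tub and is let go (height (world z) of lid between -0.004 and 0.006 m and angle between lid's own z axis and vertical below 0.06 rad and horizontal distance between lid and tub above 0.13 m and contact force between the fingers and lid below 0.1 N and linear speed of lid below 0.02 m/s), for 0.2 s.
3. the loose leaf is lifted out of the tub in the gripper (height (world z) of leaf above 0.07 m and contact force between the fingers and leaf above 1 N), for 0.1 s.
At the end, for the whole second after the job is handed in: Leaf gripped (over 1.5 N) and still, its hole centre within 3 mm of the fixture's in x, y and z, hole axes within 0.1 rad, leaf level within 0.15 rad, plate on the robot's side; lid flat (0.06 rad) on the bench, its centre over 130 mm from the tub's; other things moved under 25 mm (x of leaf_hole in the frame of fixture_hole between -0.003 and 0.003 m and y of leaf_hole in the frame of fixture_hole between -0.003 and 0.003 m and z of leaf_hole in the frame of fixture_hole between -0.003 and 0.003 m and x of leaf in the frame of fixture below -0.02 m and angle between the y axis of leaf and the y axis of fixture, either way round below 0.1 rad and angle between leaf's own z axis and vertical below 0.15 rad and contact force between the fingers and leaf above 1.5 N and linear speed of leaf below 0.01 m/s and height (world z) of lid between -0.004 and 0.006 m and angle between lid's own z axis and vertical below 0.06 rad and horizontal distance between lid and tub above 0.13 m); the arm keeps its last pose, push and grip.
It fails at once if another thing on the bench is pushed more than 25 mm (distance of any of hinge_a, hinge_b, driver, screwdriver, pin_cup, bow, oil from where it was at the start of the episode above 0.025 m).
It also fails if it takes over 56 s, if anything falls off the work surface, if the arm or the gripper's body presses on something with over 40 N, if the wrist force passes 120 N, or if a joint passes its speed limit or range.

ROBOT

A 6-joint arm with a two-finger parallel gripper is mounted at the origin on the work surface. World frame = base frame: x ahead of the robot, y to its left, z up, the work surface at z = 0. Lengths are in m, angles in rad, forces in N, time in s.
With the tool pointing down it reaches from about 0.35 to 1 m from the base axis. Payload 7.1 kg.
Tool frame: the origin (TCP) lies at the centre of the arm's flange, where the gripper is bolted on; the fingertips stand 173 mm ahead of it and the grasp point (between the pads) lies pinch_z ahead of it (pinch_z is the distance from the TCP to the grasp point, in m); z points along the fingers, y is the line along which they close (so a half turn about z gives the same grasp; the last joint's range is limited). The gripper opens to 85 mm and grips with 20 to 120 N. Pads are 22 mm wide; open, the fingers measure 114 mm over their backs; the gripper's body (76 mm by 85 mm) begins 54 mm behind the grasp point. The pads swing forward as they close: fully open they stand 13 mm farther back than shut.
Start: joints at [1.104, 0.423, 1.63, -0, 1.089, -0.019], TCP at [0.271, 0.563, 0.405] pointing down, gripper open.
Joint ranges: [-3, 3], [-0.9, 2.11], [0.09, 2.58], [-1.31, 4.45], [0.11, 2.69], [-2.54, 2.54]. Speed limits (rad/s): [2.39, 2.39, 3.01, 3.14, 3.14, 3.14].

INTERFACE

Orientations are given as a unit quaternion [x, y, z, w].
In Python, from station import read_state, snapshot, get_calibration, sign_off, pinch_z gives the robot as it stands.
- The arm moves only by the shell command python3 -m pendant 'ROWS' [FORCE]. ROWS is JSON, a list of rows, each a list of 5 numbers: the opening in per cent of the stroke, from 0 (shut) to 100 (fully open), then the shift along the tool's x, y, z in units of 0.4 m (1.0 is 0.4 m), then the turn about the tool's z in units of 180 degrees (1.0 is 180 degrees). A call has 1 to 10 rows; each row shifts and turns the commanded pose from where the row before left it, along the tool's axes as they then stand; what a row does not reach is not made up. A row lasts 1/12 s, in which the tool goes at most 41.7 mm and 7.16 degrees, less where a joint would pass 70% of its speed; a pose out of reach is approached as far as the arm can. A call with a number of a shift or a turn outside -1 to 1 is refused whole. A call with a gripper value outside its range is refused whole. The fingers move at their own pace and stop on an object; FORCE is the grip in N (left out, the last holds). Time passes only in rows, so rows that do not move let the fingers close. It gives the time, the measured TCP pose, the force and the opening at its end, in the units of the state.
- read_state(): the state, without advancing time (a new reading comes with each control period).
- snapshot(name): name is "side" or "top"; returns (picture, depth): 420x560x3 uint8, blue, green, red; 420x560 float32, m along the optical axis (not along the pixel's ray), 0 where there is no reading.
- get_calibration(name): a dict with "fx", "fy", "cx", "cy" (pixels), "dist_coeffs" ([k1, k2, p1, p2, k3] as OpenCV has them; the pictures are not rectified), "R" (3x3) and "t" (3): a world point X has camera coordinates R X + t. Camera axes: x right, y down, z forward; pixel columns grow to the right and rows downward; lengths in m; the calibration is good to about 2 mm. A picture is of the moment at which its call begins. get_calibration takes no time and is no camera call.
- sign_off(): hands the job in, once; it reports no verdict.
The state is a dict: "clock": time; "qpos": joint angles; "qd": joint speeds; "effort": joint torques, N m; "position": TCP position; "tool_rot": TCP orientation; "wrist_force": force on the tool from outside, world axes, zero at the start; "torque": the same for the moment, N m; "width": opening from 0.0 (shut) to 1.0 (fully open).
Only numpy, scipy, OpenCV 4.12 (cv2) and the standard library are available. Lean on these libraries where they do the work, as an engineer would, in place of code of your own. Each camera call takes 0.05 s, during which the arm holds its last target. There are 200 camera calls.

## Working session

There is one attempt and no reset: what is moved stays moved. The work goes in short steps, Python scripts to look and compute and a shell command to move; the robot and the scene stay as the last step left them, time stands still between calls to the robot, and variables do not carry over. Pictures are saved under pics/ and viewed, on a budget of 10 in all, crops included, one or two more only if the job needs it, and the job is handed in when it is done.

```bash
mkdir -p pics; ls; cat > h.py <<'E'
import numpy as np, cv2
from station import *
def snap(n):
    im,d=snapshot(n); np.savez('last_%s.npz'%n,im=im,d=d); return im,d
def load(n):
    z=np.load('last_%s.npz'%n); return z['im'],z['d']
def cloud(n,d):
    c=get_calibration(n); K=np.array([[c['fx'],0,c['cx']],[0,c['fy'],c['cy']],[0,0,1.]])
    h,w=d.shape; u,v=np.meshgrid(np.arange(w),np.arange(h))
    p=cv2.undistortPoints(np.stack([u,v],-1).reshape(-1,1,2).astype(float),K,np.array(c['dist_coeffs'],float)).reshape(h,w,2)
    P=np.dstack([p*d[...,None],d]); X=(P-np.array(c['t']))@np.array(c['R']); X[d==0]=np.nan
    return X
E
python3 - <<'E'
from h import *
s=read_state(); print({k:np.round(v,3).tolist() for k,v in s.items()}, pinch_z)
a,d=snap('top'); b,_=snap('side'); cv2.imwrite('pics/top0.png',cv2.resize(a,None,fx=1.42,fy=1.42)); cv2.imwrite('pics/side0.png',b)
for n in('top','side'):
    c=get_calibration(n); R=np.array(c['R']); print(n,-R.T@c['t'],R[2],R[0])
E
```

```text
pics
{'clock': 0.0, 'qpos': [1.104, 0.424, 1.631, -0.0, 1.089, -0.019], 'qd': [-0.002, -0.0, -0.0, 0.0, 0.0, 0.0], 'effort': [0.003, -55.737, -28.176, 0.0, 0.007, -0.0], 'position': [0.27, 0.563, 0.404], 'tool_rot': [0.222, 0.975, -0.001, -0.0], 'wrist_force': [-0.561, 0.416, -0.094], 'torque': [0.003, 0.047, -0.018], 'width': 1.003} 0.1547
top [ 0.28453706 -0.10835059  1.44730838] [ 2.11628707e-01 -1.88006533e-04 -9.77350119e-01] [-0.0061301  -0.99998057 -0.00113501]
side [ 0.38154834 -1.28448363  0.80319482] [ 0.12951867  0.83907332 -0.52837569] [ 0.98861188 -0.15044886  0.00341815]
```

View pics/top0.png

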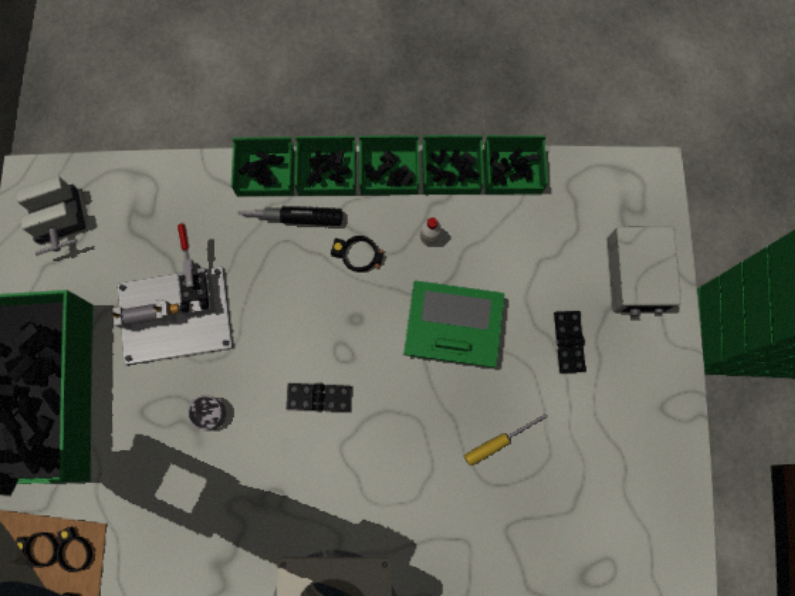

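View pics/side0.png

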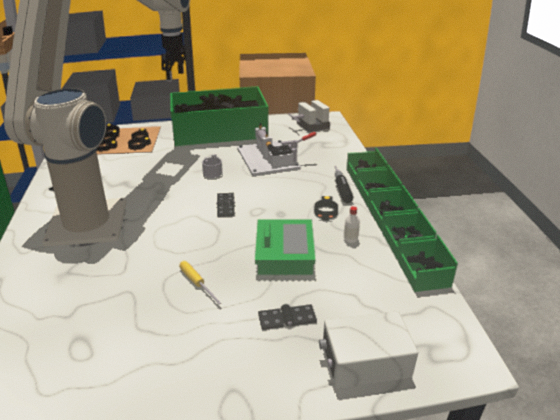

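The top view shows the lid at about (455,325) with its grip at (453,346), slightly rotated. The fixture is at (175,315), with its knuckles near (190,300). The free middle of the bench lies between (240,300) and (400,300).

```bash
python3 - <<'E'
from h import *
a,d=load('top'); X=cloud('top',d)
b,g,r=[a[...,i].astype(int) for i in range(3)]
z=X[...,2]; print('bench z',np.nanmedian(z[300:330,240:290]))
m=(X[...,0]>.35)&(X[...,0]<.8)&(X[...,1]>-.45)&(X[...,1]<0)&(z>.045)&(z<.06)
print('lid top z',np.median(z[m]),m.sum())
def rect(m,name):
    P=X[m][:,:2].astype(np.float32)*1000; R=cv2.minAreaRect(P); print(name,R); return R
n,lab,st,ce=cv2.connectedComponentsWithStats(m.astype(np.uint8)); k=1+np.argmax(st[1:,4]); rect(lab==k,'lid')
m2=(X[...,0]>.35)&(X[...,0]<.8)&(X[...,1]>-.45)&(X[...,1]<0)&(z>.07)&(z<.09)
n,lab,st,ce=cv2.connectedComponentsWithStats(m2.astype(np.uint8)); k=1+np.argmax(st[1:,4]); R=rect(lab==k,'grip'); print(np.median(z[lab==k]),(lab==k).sum())
# fixture base plate
m3=(X[...,0]>.3)&(X[...,0]<.9)&(X[...,1]>.1)&(X[...,1]<.5)&(z>.007)&(z<.017)&(abs(r-b)<25)
n,lab,st,ce=cv2.connectedComponentsWithStats(m3.astype(np.uint8)); k=1+np.argmax(st[1:,4]); rect(lab==k,'base'); print(st[k])
c=a[180:262,75:170]; cv2.imwrite('pics/fix.png',cv2.resize(c,None,fx=7,fy=7,interpolation=cv2.INTER_CUBIC))
# height map of fixture
hm=z[180:262,75:170]; np.set_printoptions(linewidth=250)
print((np.nan_to_num(hm)[14:40,44:78]*1000).astype(int))
E
```

```text
bench z 0.0002803409974969508
lid top z 0.052096424013571 3237
lid ((549.8004760742188, -233.06951904296875), (177.13363647460938, 149.09783935546875), 81.3795394897461)
grip ((505.1427917480469, -226.63987731933594), (62.94728088378906, 15.218255043029785), 81.92051696777344)
0.07899166206533406 136
base ((577.03515625, 326.59075927734375), (172.63006591796875, 225.812255859375), 8.881204605102539)
[  85  188   79   69 2065]
[[ 4  9 11 13 13 11 63 53 60 52 53 55 83 85 81 90 64 56 62 59 58 63 55 57 59 54 53 43 34 11 10  8 12 13]
 [14 11 11  9  9 11 13 60 60 66 58 60 86 89 79 78 57 57 59 63 61 56 61 62 57 56 51 44 29 19 15 12  7 13]
 [10  8 14  2 10 15  8 56 57 62 54 62 81 86 85 78  0 63 62 60 62 66 64 62 63 58 46 53 33 20  9 10 12  9]
 [ 7  8  7 14  9 12 11 61 57 55 60 61 82 82 80 81 78 62 54 58 61 58 63 57 58 60 46 54 40 22 13 10 14 10]
 [15 11  9 11  9  8  9 58 59 57 59 60 87 84 82 89 71 66 54 61 53 61 62 57 56 57 46 50 36 24 14 10 15 10]
 [10 15 10 11  7 11 15 52 65 61 56 55 63 79 81 78 83 61 54 56 63 59 61 61 64 58 47 53 42 23 15 13 13 11]
 [13 12 13 13 17 12 15 45 58 59 60 60 62
[... 1360 characters left out ...]
67 64 48 51 39 45 48 51 48 54 72 65 69  0 71 60 50 54 48 33 17 14 13]
 [59 66 69 66 65 70 64  5 67 71 66 72 53 53 45 49 49 49 47 49 51 72 72 72 74 67 62 54 46 46 40 21 12 14]
 [65 68 69 69 73 63 62 62 73 71 74 73 61 47 45 47 53 53 47 49 43 47 68 66 66 69 67 55 50 56 34 26  9 12]
 [64 70 74 71 67 70 67 69 67 70 68 66 61 59 49 49 51 50 46 41 53 48 63 64 62 63 64 61 54 52 37 25 14 11]
 [65 72 72 72 70 69 69 62 69 65 71 68 71 55 49 41 52 52 50 42 42 49 68 65 54 65 67 59 48 42 41 27 18  7]
 [73 67 67 70 70 66 66 61 11 66 66 65 63 57 49 52 47 51 49 53 49 46 51 49 51 46 44 38 40 38 37 33 17  9]
 [64 63 71 68 64 67 60 59 14 69 68 66 63 54 50 45 48 47 54 42 49 42 43 37 36 39 35 30 30 28 29 23 19 16]]
```

View pics/fix.png

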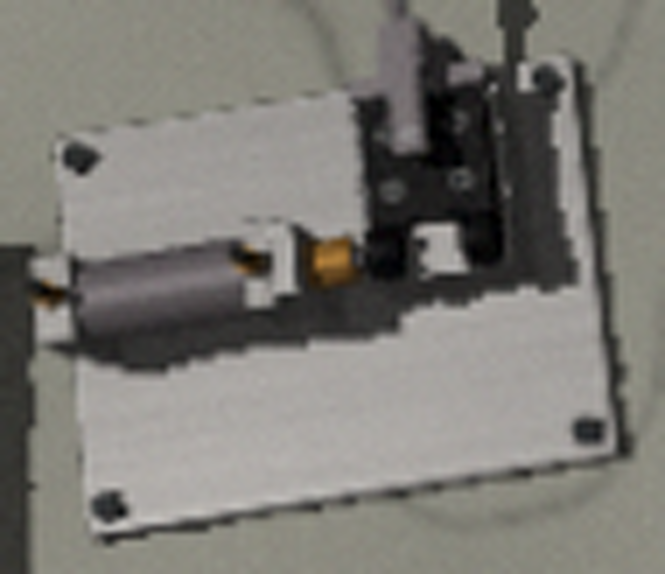

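The enlarged fixture shows the base plate corners at about (58,140), (572,60), (618,455) and (95,537). The gap is the white patch between the black knuckles, at about (443,248). The lid fit (177 x 149 mm, top at 52 mm) and the grip (79 mm) match the given sizes.

```bash
cat >> h.py <<'E'
def ray(n,uv,z):
    c=get_calibration(n); K=np.array([[c['fx'],0,c['cx']],[0,c['fy'],c['cy']],[0,0,1.]]); R=np.array(c['R'])
    p=cv2.undistortPoints(np.array(uv,float).reshape(-1,1,2),K,np.array(c['dist_coeffs'],float)).reshape(-1,2)
    D=np.c_[p,np.ones(len(p))]@R; C=-R.T@np.array(c['t']); return C+D*((z-C[2])/D[:,2])[:,None]
from scipy.spatial.transform import Rotation as Ro
def plan(x,y,z,psi):  # fingers' y direction psi deg; z of TCP
    s=read_state(); M=Ro.from_quat(s['tool_rot']).as_matrix()
    cur=np.degrees(np.arctan2(M[1,1],M[0,1])); t=(cur-psi)
    p=np.radians(psi); A=np.array([[-np.sin(p),np.cos(p),0],[np.cos(p),np.sin(p),0],[0,0,-1]])
    d=np.array([x,y,z])-s['position']
    print('clk %.2f pos %s cur psi %.2f q %s F %s w %.3f'%(s['clock'],np.round(s['position'],4),cur,np.round(s['qpos'],2),np.round(s['wrist_force'],1),s['width']))
    print('turn units %.4f deg %.1f; shift after turn (units) %s ; before %s; mm %s'%(t/180,t,np.round(A@d/.4,4),np.round(M.T@d/.4,4),np.round(d*1000,1)))
E
python3 - <<'E'
from h import *
c=np.array([[58,140],[572,60],[618,455],[95,537]])/7-.5+.07+[75,180]
P=ray('top',c,.012); print(P.round(4))
ctr=P.mean(0); yv=(P[0]+P[3]-P[1]-P[2])[:2]; xv=(P[0]+P[1]-P[2]-P[3])[:2]
print(ctr,np.linalg.norm(yv)/2,np.linalg.norm(xv)/2,np.degrees(np.arctan2(-yv[0],yv[1])),np.degrees(np.arctan2(xv[1],xv[0])))
th=np.arctan2(-yv[0],yv[1]); print('hole',ctr[:2]-.057*np.array([-np.sin(th),np.cos(th)]))
print('lid grip from lid', .5498-.045*np.cos(np.radians(8.3)), -.2331+.045*np.sin(np.radians(8.3)))
plan(.505,-.2266,.300,-8.3)
E
```

```text
[[0.6431 0.4492 0.012 ]
 [0.6751 0.2318 0.012 ]
 [0.5103 0.206  0.012 ]
 [0.4767 0.4217 0.012 ]]
[0.57629408 0.32715233 0.012     ] 0.21901054229058992 0.1677215081111046 8.6049038419976 9.132465724869657
hole [0.58482241 0.27079395]
lid grip from lid 0.5052713394918963 -0.2266039709549562
clk 0.10 pos [0.2705 0.5632 0.404 ] cur psi 64.34 q [ 1.1   0.42  1.63  0.    1.09 -0.02] F [-0.   0.3 -0.4] w 0.999
turn units 0.4036 deg 72.6; shift after turn (units) [-1.8691  0.8652  0.26  ] ; before [-1.3833 -1.5256  0.2621]; mm [ 234.5 -789.8 -104. ]
```

```bash
python3 -m pendant '[[100,0,0,0,0.0367],[100,0,0,0,0.0367],[100,0,0,0,0.0367],[100,0,0,0,0.0367],[100,0,0,0,0.0367],[100,0,0,0,0.0367],[100,0,0,0,0.0367],[100,0,0,0,0.0367],[100,0,0,0,0.0367],[100,0,0,0,0.0367]]' 20 | tail -3
python3 -m pendant '[[100,-0.07,0.033,0,0.0367],[100,-0.07,0.033,0,0],[100,-0.07,0.033,0,0],[100,-0.07,0.033,0,0],[100,-0.07,0.033,0,0],[100,-0.07,0.033,0,0],[100,-0.07,0.033,0,0],[100,-0.07,0.033,0,0],[100,-0.07,0.033,0,0],[100,-0.07,0.033,0,0]]' | tail -3
python3 -m pendant '[[100,-0.07,0.033,0,0],[100,-0.07,0.033,0,0],[100,-0.07,0.033,0,0],[100,-0.07,0.033,0,0],[100,-0.07,0.033,0,0],[100,-0.07,0.033,0,0],[100,-0.07,0.033,0,0],[100,-0.07,0.033,0,0],[100,-0.07,0.033,0,0],[100,0,0,0,0]]' | tail -3
python3 -c "
from h import *
plan(.505,-.2266,.300,-8.3)"
```

```text
tool_rot: [0.72, 0.694, -0.0, 0.0]
wrist_force: [0.6, 0.2, 0.0]
width: 1.001
tool_rot: [0.756, 0.654, -0.0, 0.0]
wrist_force: [0.2, -0.1, -0.4]
width: 1.004
tool_rot: [0.758, 0.653, -0.0, 0.001]
wrist_force: [0.2, -0.1, 0.8]
width: 1.004
clk 2.60 pos [ 0.4462 -0.0017  0.4048] cur psi -8.52 q [-0.03  0.16  2.01 -0.    0.97  0.12] F [ 0.2 -0.1  0.8] w 1.004
turn units -0.0012 deg -0.2; shift after turn (units) [-0.5352  0.2266  0.262 ] ; before [-0.5341  0.2283  0.2628]; mm [  58.8 -224.9 -104.8]
```

```bash
python3 -m pendant '[[100,-0.067,0.0283,0.02,0],[100,-0.067,0.0283,0.03,0],[100,-0.067,0.0283,0.03,0],[100,-0.067,0.0283,0.03,0],[100,-0.067,0.0283,0.03,0],[100,-0.067,0.0283,0.03,0],[100,-0.067,0.0283,0.03,0],[100,-0.067,0.0283,0.03,0],[100,0,0,0.03,0],[60,0,0,0,0]]' | tail -1
python3 -m pendant '[[45,0,0,0,0],[45,0,0,0,0],[45,0,0,0,0]]' | tail -1
python3 - <<'E'
from h import *
plan(.505,-.2266,.246,-8.3)
b,_=snap('side'); cv2.imwrite('pics/s1.png',cv2.resize(b[180:300,220:350],None,fx=5,fy=5,interpolation=cv2.INTER_CUBIC))
E
```

```text
width: 0.884
width: 0.463
clk 3.68 pos [ 0.5037 -0.2223  0.3014] cur psi -8.25 q [-0.44  0.46  1.86  0.    0.82 -0.29] F [-0.6 -0.1 -0.1] w 0.463
turn units 0.0003 deg 0.0; shift after turn (units) [-0.0101  0.0048  0.1386] ; before [-0.0101  0.0047  0.1386]; mm [  1.3  -4.3 -55.4]
```

View pics/s1.png

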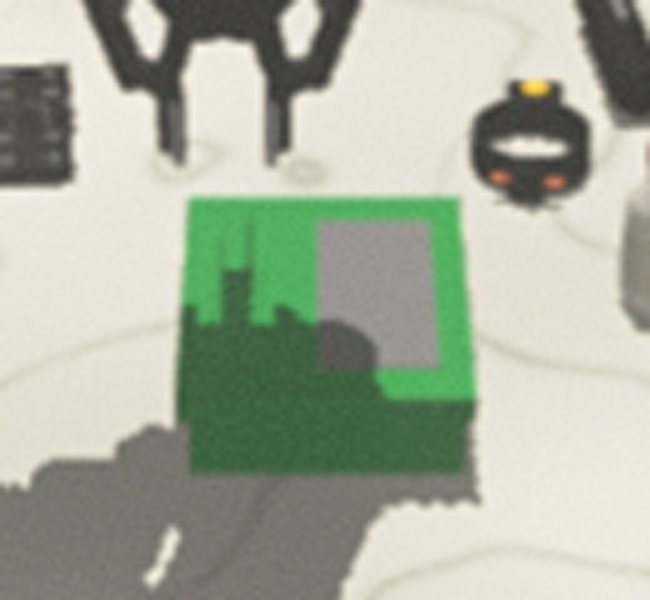

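The side crop shows the half-open fingers (tips near 172 and 278) straddling the rib (235), clear above it. Next I descend to a shallow grasp and close gently.

```bash
python3 -m pendant '[[45,-0.0101,0.0048,0.04,0],[45,0,0,0.05,0],[45,0,0,0.0486,0],[30,0,0,0,0],[15,0,0,0,0],[15,0,0,0,0],[15,0,0,0,0],[15,0,0,0,0]]' 20 
python3 -c "
from h import *
plan(.505,-.2266,.246,-8.3)"
```

```text
clock: 4.4
position: [0.5057, -0.2275, 0.2466]
tool_rot: [0.757, 0.654, 0.001, 0.001]
wrist_force: [3.6, 1.5, -1.8]
width: 0.155
clk 4.40 pos [ 0.5057 -0.2275  0.2466] cur psi -8.31 q [-0.44  0.55  1.88  0.    0.71 -0.3 ] F [ 3.6  1.5 -1.8] w 0.155
turn units -0.0001 deg -0.0; shift after turn (units) [ 0.0021 -0.0021  0.0015] ; before [ 0.0021 -0.0021  0.0015]; mm [-0.7  0.9 -0.6]
```

```bash
cat >> h.py <<'E'
def lidplane():
    a,d=snap('top'); X=cloud('top',d); b,g,r=[a[...,i].astype(int) for i in range(3)]
    m=(g>1.5*r)&(g>1.5*b)&(X[...,0]>.3)&(X[...,0]<.8)&(X[...,1]>-.45)&(X[...,1]<.2)&(X[...,2]>.045)&(X[...,2]<.3)
    m=cv2.erode(m.astype(np.uint8),np.ones((3,3)))>0; P=X[m]
    for _ in range(4):
        A=np.c_[P[:,:2],np.ones(len(P))]; k=np.linalg.lstsq(A,P[:,2],rcond=None)[0]; e=P[:,2]-A@k; P=P[abs(e)<.012]
    R=cv2.minAreaRect((P[:,:2]*1000).astype(np.float32))
    print('plane slope deg x %.2f y %.2f  n %d  z mean %.4f'%(*np.degrees(np.arctan(k[:2])),len(P),P[:,2].mean()),'z at tub centre .55,-.233: %.4f far(.62,-.243): %.4f'%(k@[.55,-.233,1],k@[.62,-.243,1]),R)
E
python3 -m pendant '[[13,0,0,-0.01,0],[13,0,0,-0.01,0],[13,0,0,-0.01,0],[13,0,0,-0.01,0],[13,0,0,0,0]]' 20 
python3 -c "
from h import *
lidplane()"
```

```text
clock: 4.82
position: [0.5082, -0.2283, 0.2636]
tool_rot: [0.757, 0.654, 0.003, 0.005]
wrist_force: [18.1, -0.5, -9.9]
width: 0.156
plane slope deg x -3.77 y 4.89  n 166  z mean 0.0630 z at tub centre .55,-.233: 0.0602 far(.62,-.243): 0.0547 ((583.2905883789062, -165.12403869628906), (29.647232055664062, 93.53008270263672), 77.95746612548828)
```

```bash
sed -i 's/def lidplane():/def lidplane(cam="top"):/; s/snap(.top.); X=cloud(.top.,d); b,g,r/snap(cam); X=cloud(cam,d); b,g,r/; s/(g>1.5\*r)&(g>1.5\*b)/(g>1.25*r)\&(g>1.25*b)\&(g>15)/' h.py
python3 -m pendant '[[13,0,0.008,-0.006,0],[13,0,0,-0.006,0],[13,0,0,0,0]]' 20 
python3 - <<'E'
from h import *
lidplane(); lidplane('side')
a,_=load('top');b,_=load('side')
cv2.imwrite('pics/s2.png',np.hstack([cv2.resize(a[180:280,260:380],(480,400)),cv2.resize(b[200:300,235:335],(400,400))])[:, :800])
E
```

```text
clock: 5.12
position: [0.509, -0.2283, 0.2674]
tool_rot: [0.756, 0.654, 0.001, 0.001]
wrist_force: [-0.0, -1.5, -1.8]
width: 0.15
plane slope deg x -6.93 y 0.66  n 165  z mean 0.0657 z at tub centre .55,-.233: 0.0706 far(.62,-.243): 0.0620 ((586.5030517578125, -162.7655487060547), (29.7188777923584, 89.89066314697266), 73.42524719238281)
plane slope deg x -5.92 y 2.08  n 1301  z mean 0.0695 z at tub centre .55,-.233: 0.0695 far(.62,-.243): 0.0619 ((550.82666015625, -238.00830078125), (185.10157775878906, 138.9330596923828), 82.32015228271484)
```

View pics/s2.png

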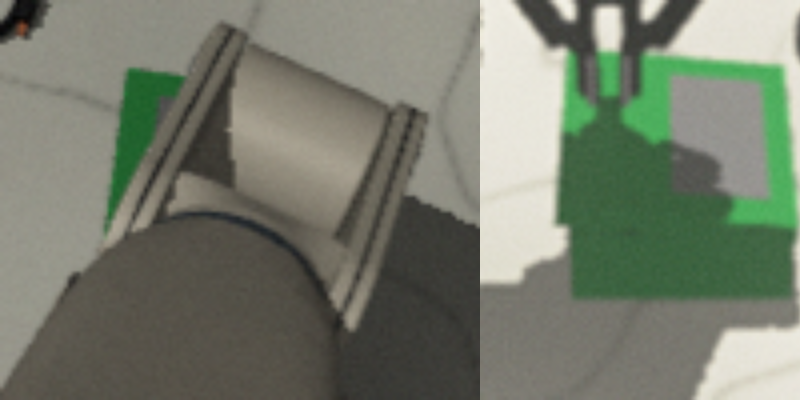

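The lid is tipped about 6° (grip side up). In the side crop (right half) the near edge at (560,220) is raised off the tub. That is marginal, so I lower it a little, pull back against the far skirt and raise again for more tilt.

```bash
python3 -m pendant '[[13,0,0,0.008,0],[13,0,0,0.01,0],[13,0,-0.008,0,0],[13,0,0,0,0]]' 20 
python3 - <<'E'
from h import *
lidplane('side')
E
python3 -m pendant '[[13,0,-0.004,-0.008,0],[13,0,0,-0.01,0],[13,0,0,-0.01,0],[13,0,0,0,0]]' 20 
python3 - <<'E'
from h import *
lidplane('side')
E
```

```text
clock: 5.55
position: [0.5066, -0.2279, 0.259]
tool_rot: [0.757, 0.654, 0.002, 0.003]
wrist_force: [10.3, 0.6, -6.5]
width: 0.153
plane slope deg x -2.58 y 1.94  n 1282  z mean 0.0629 z at tub centre .55,-.233: 0.0636 far(.62,-.243): 0.0601 ((551.242431640625, -238.55612182617188), (181.396240234375, 139.29629516601562), 81.56292724609375)
clock: 5.93
position: [0.5065, -0.228, 0.2713]
tool_rot: [0.756, 0.654, 0.002, 0.004]
wrist_force: [-1.1, -0.3, -1.8]
width: 0.155
plane slope deg x -6.52 y 2.46  n 1280  z mean 0.0729 z at tub centre .55,-.233: 0.0730 far(.62,-.243): 0.0646 ((549.2890625, -237.90396118164062), (183.0102081298828, 138.8821258544922), 82.06993103027344)
```

```bash
cat >> h.py <<'E'
def lidrob(cam='side',new=True):
    a,d=snap(cam) if new else load(cam); X=cloud(cam,d); b,g,r=[a[...,i].astype(int) for i in range(3)]
    m=(g>1.25*r)&(g>1.25*b)&(g>15)&(X[...,0]>.3)&(X[...,0]<.8)&(X[...,1]>-.45)&(X[...,1]<.3)&(X[...,2]>-.005)&(X[...,2]<.3)
    P=X[m]; rng=np.random.default_rng(0); best=None;bn=0
    for _ in range(600):
        k=np.linalg.lstsq(np.c_[(q:=P[rng.choice(len(P),3)])[:,:2],np.ones(3)],q[:,2],rcond=None)[0]
        if np.hypot(k[0],k[1])>.35: continue
        e=abs(P[:,2]-P[:,:2]@k[:2]-k[2])<.004
        if e.sum()>bn: bn=e.sum();best=e
    for _ in range(5):
        Q=P[best]; k=np.linalg.lstsq(np.c_[Q[:,:2],np.ones(len(Q))],Q[:,2],rcond=None)[0]; best=abs(P[:,2]-P[:,:2]@k[:2]-k[2])<.006
    R=cv2.minAreaRect((Q[:,:2]*1000).astype(np.float32))
    c=np.cos(np.radians(8.3));s=np.sin(np.radians(8.3))
    print('slopes along lid x %.2f y %.2f deg, n %d/%d, ztop at far %.4f ->skirt %.4f, zmean %.4f'%(*np.degrees(np.arctan([k[0]*c-k[1]*s,k[0]*s+k[1]*c])),len(Q),len(P),k@[.62,-.243,1],k@[.62,-.243,1]-.014,Q[:,2].mean()),R)
E
python3 - <<'E'
from h import *
lidrob(new=False)
E
python3 -m pendant '[[13,0,0,0.01,0],[13,0,0,0.012,0],[15.2,0,0,0,0],[15.2,0,0,0,0]]' 20 
python3 - <<'E'
from h import *
lidrob()
E
python3 -m pendant '[[15.2,0,0,-0.01,0],[15.2,0,0,-0.012,0],[15.2,0,0,-0.01,0],[15.2,0,0,0,0]]' 20 
python3 - <<'E'
from h import *
lidrob()
E
```

```text
slopes along lid x -6.35 y 0.77 deg, n 1492/2693, ztop at far 0.0653 ->skirt 0.0513, zmean 0.0733 ((549.7239379882812, -236.10580444335938), (184.68841552734375, 144.3008270263672), 81.9727783203125)
clock: 6.32
position: [0.5027, -0.2273, 0.2605]
tool_rot: [0.757, 0.654, -0.0, -0.001]
wrist_force: [-0.8, 1.0, -0.3]
width: 0.159
slopes along lid x -2.42 y 0.29 deg, n 1480/2556, ztop at far 0.0622 ->skirt 0.0482, zmean 0.0653 ((546.9522094726562, -235.68873596191406), (186.9505615234375, 145.9697723388672), 82.55101013183594)
clock: 6.7
position: [0.5038, -0.2276, 0.2753]
tool_rot: [0.757, 0.654, 0.0, 0.001]
wrist_force: [0.5, 0.4, -2.3]
width: 0.158
slopes along lid x -2.77 y 0.57 deg, n 1495/2766, ztop at far 0.0762 ->skirt 0.0622, zmean 0.0797 ((547.4834594726562, -237.30001831054688), (183.8345947265625, 145.08792114257812), 82.04689025878906)
```

The lid comes off nearly level when held loosely, but it tipped well when the far skirt was jammed against the wall by pulling back. I'll seat it again, pull toward −x, raise, and measure while it is jammed.

```bash
python3 -m pendant '[[15.2,0,0.004,0.02,0],[15.2,0,0,0.02,0],[15.2,0,0,0.02,0],[15.2,0,0,0.012,0],[25,0,0,0,0],[25,0,0,0,0],[25,0,0,0,0]]' 20 
python3 - <<'E'
from h import *
lidrob()
plan(.505,-.2266,.247,-8.3)
E
```

```text
clock: 7.33
position: [0.5048, -0.2275, 0.2446]
tool_rot: [0.757, 0.654, -0.0, -0.0]
wrist_force: [-0.4, -0.7, -0.1]
width: 0.249
slopes along lid x -0.22 y 0.46 deg, n 1444/2326, ztop at far 0.0521 ->skirt 0.0381, zmean 0.0522 ((551.0752563476562, -238.68954467773438), (184.24957275390625, 145.674560546875), 81.90518951416016)
clk 7.38 pos [ 0.5048 -0.2276  0.2448] cur psi -8.32 q [-0.44  0.56  1.88 -0.    0.71 -0.3 ] F [-0.4  0.4  0.1] w 0.250
turn units -0.0001 deg -0.0; shift after turn (units) [ 0.0024  0.0001 -0.0055] ; before [ 0.0024  0.0001 -0.0055]; mm [0.2 1.  2.2]
```

```bash
python3 -m pendant '[[13,0,0,-0.006,0],[13,0,0,0,0],[13,0,0,0,0],[13,0,-0.01,0,0],[13,0,0,-0.01,0],[13,0,0,-0.01,0],[13,0,0,-0.01,0],[13,0,0,-0.01,0]]' 20 
python3 - <<'E'
from h import *
lidrob()
E
```

```text
clock: 8.05
position: [0.5084, -0.2282, 0.2658]
tool_rot: [0.757, 0.653, 0.007, 0.01]
wrist_force: [44.2, 3.7, -26.9]
width: 0.156
slopes along lid x -9.13 y 0.45 deg, n 1461/2546, ztop at far 0.0554 ->skirt 0.0414, zmean 0.0667 ((553.6444091796875, -236.47793579101562), (186.39389038085938, 143.55677795410156), 82.04034423828125)
```

Tilt is 9.1° with the far skirt edge at 41 mm, so step 1 is met. Now I release the jam, lift, and work out the placing spot.

```bash
python3 -m pendant '[[13,0,0.012,0,0],[13,0,0.006,-0.01,0],[13,0,0,-0.03,0],[13,0,0,-0.05,0],[13,0,0,-0.05,0],[13,0,0,-0.05,0],[13,0,0,0,0]]' 30 
python3 - <<'E'
from h import *
lidrob()
print('hinge_a corners',ray('top',np.array([[287,385],[352,385],[352,410],[287,410]])/1.42,.011).round(3).tolist())
print('bow',ray('top',np.array([[332,248],[383,255],[362,272]])/1.42,.012).round(3).tolist())
plan(.51,.03,.32,-8.3)
E
```

```text
clock: 8.68
position: [0.5088, -0.2284, 0.3428]
tool_rot: [0.757, 0.654, 0.001, 0.002]
wrist_force: [1.9, 0.5, -1.7]
width: 0.154
slopes along lid x -11.72 y 0.43 deg, n 1457/3531, ztop at far 0.1253 ->skirt 0.1113, zmean 0.1411 ((548.0118408203125, -235.7286376953125), (189.7751007080078, 142.72593688964844), 82.22188568115234)
hinge_a corners [[0.435, 0.093, 0.011], [0.435, -0.034, 0.011], [0.386, -0.035, 0.011], [0.386, 0.092, 0.011]]
bow [[0.713, 0.007, 0.012], [0.698, -0.096, 0.012], [0.663, -0.054, 0.012]]
clk 8.73 pos [ 0.5083 -0.2282  0.341 ] cur psi -8.32 q [-0.44  0.41  1.83 -0.    0.9  -0.3 ] F [ 0.5 -0.5 -1.6] w 0.151
turn units -0.0001 deg -0.0; shift after turn (units) [ 0.6394 -0.0889  0.0526] ; before [ 0.6394 -0.0892  0.0518]; mm [  1.7 258.2 -21. ]
```

```bash
python3 -m pendant '[[13,0.04,-0.006,0,0],[13,0.077,-0.012,0,0],[13,0.077,-0.012,0,0],[13,0.077,-0.012,0,0],[13,0.077,-0.012,0,0],[13,0.077,-0.012,0,0],[13,0.077,-0.012,0,0],[13,0.077,-0.012,0,0],[13,0.077,-0.012,0,0],[13,0,0,0,0]]' 30 | tail -1
python3 -m pendant '[[13,0,0,0.04,0],[13,0,0,0.06,0],[13,0,0,0.06,0],[13,0,0,0.05,0],[13,0,0,0.03,0],[13,0,0,0,0]]' | tail -2
python3 - <<'E'
from h import *
lidrob()
plan(.5055,.0365,.215,-8.3)
E
```

```text
width: 0.154
wrist_force: [-0.8, 0.5, -2.0]
width: 0.158
slopes along lid x -13.45 y 1.58 deg, n 1589/3648, ztop at far 0.0016 ->skirt -0.0124, zmean 0.0277 ((552.240478515625, -99.21931457519531), (176.9722900390625, 460.7997131347656), 3.9263906478881836)
clk 10.12 pos [0.5044 0.0371 0.2415] cur psi -8.33 q [ 0.05  0.51  1.98 -0.    0.65  0.2 ] F [-0.5  0.8 -1.3] w 0.152
turn units -0.0002 deg -0.0; shift after turn (units) [-0.001   0.0029  0.0662] ; before [-0.0009  0.0032  0.0662]; mm [  1.1  -0.6 -26.5]
```

```bash
python3 -m pendant '[[13,0,0,0.015,0],[13,0,0,0.015,0],[13,0,0,0.012,0],[13,0,0,0.012,0],[13,0,0,0.012,0],[13,0,0,0,0]]' 20 
python3 - <<'E'
from h import *
plan(.5055,.0365,.215,-8.3)
E
python3 -m pendant '[[16,0,0,0,0],[18,0,0,0,0],[25,0,0,0,0],[40,0,0,0,0],[45,0,0,-0.02,0],[45,0,0,-0.08,0],[45,0,0,-0.08,0],[60,0,0,-0.08,0],[100,0,0,-0.08,0],[100,0,0,0,0]]' 20 | tail -2
python3 - <<'E'
from h import *
plan(.5055,.0365,.215,-8.3)
a,d=snap('top'); lidrob('side')
cv2.imwrite('pics/t3.png',cv2.resize(a[150:320,100:400],None,fx=2.6,fy=2.6,interpolation=cv2.INTER_CUBIC))
E
```

```text
clock: 10.62
position: [0.5057, 0.0374, 0.2167]
tool_rot: [0.757, 0.654, -0.0, -0.0]
wrist_force: [-1.4, -0.1, -0.1]
width: 0.149
clk 10.62 pos [0.5057 0.0374 0.2167] cur psi -8.32 q [ 0.05  0.56  1.99 -0.    0.6   0.2 ] F [-1.4 -0.1 -0.1] w 0.149
turn units -0.0001 deg -0.0; shift after turn (units) [-0.0024 -0.0001  0.0043] ; before [-0.0024 -0.0001  0.0043]; mm [-0.2 -0.9 -1.7]
wrist_force: [0.9, 0.3, 0.5]
width: 0.858
clk 11.45 pos [0.5076 0.0376 0.3598] cur psi -8.32 q [ 0.05  0.31  1.92 -0.    0.89  0.2 ] F [0.9 0.3 0.5] w 0.858
turn units -0.0001 deg -0.0; shift after turn (units) [-0.0034 -0.0049  0.3619] ; before [-0.0042 -0.0087  0.3619]; mm [  -2.1   -1.1 -144.8]
slopes along lid x -0.59 y 1.85 deg, n 2052/3713, ztop at far 0.0043 ->skirt -0.0097, zmean 0.0098 ((548.6695556640625, -97.58744812011719), (458.0196533203125, 163.98345947265625), 89.53767395019531)
```

View pics/t3.png

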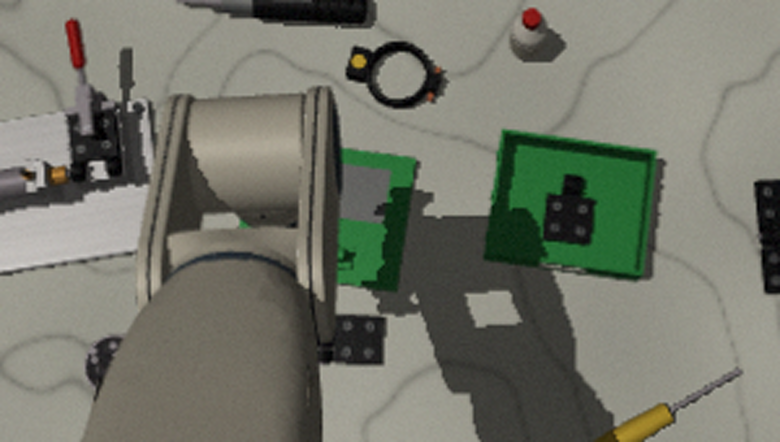

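The leaf is in the open tub at crop (570,217) with its knuckle at (573,185). The lid is on the bench at about (370,220). Next I measure the leaf and check the lid.

```bash
python3 - <<'E'
from h import *
a,d=load('top'); X=cloud('top',d); g=a.max(2)
m=(g<75)&(X[...,0]>.48)&(X[...,0]<.62)&(X[...,1]>-.30)&(X[...,1]<-.17)
# dark, not green
b,gg,r=[a[...,i].astype(int) for i in range(3)]; m&=(gg<1.2*r+4)
n,lab,st,ce=cv2.connectedComponentsWithStats(m.astype(np.uint8)); k=1+np.argmax(st[1:,4]); M=lab==k
print(st[k],np.nanmedian(X[M][:,2]))
ys,xs=np.nonzero(M)
# rows
rows=[(y,xs[ys==y].min(),xs[ys==y].max()) for y in np.unique(ys)]; print(rows)
cv2.imwrite('pics/leaf.png',cv2.resize(a[210:250,300:345],None,fx=13,fy=13,interpolation=cv2.INTER_CUBIC))
a,d=load('side'); X=cloud('side',d); b,gg,r=[a[...,i].astype(int) for i in range(3)]
m=(gg>1.25*r)&(gg>1.25*b)&(X[...,1]>-.08)&(X[...,1]<.2)&(X[...,2]>.008)&(X[...,2]<.03)&(X[...,0]>.4)&(X[...,0]<.7)
P=X[m]; k=np.linalg.lstsq(np.c_[P[:,:2],np.ones(len(P))],P[:,2],rcond=None)[0]; print('lid',np.degrees(k[:2]),P[:,2].mean(),cv2.minAreaRect((P[:,:2]*1000).astype(np.float32)))
E
```

```text
[309 218  19  26 336] 0.014095659452385997
[(np.int64(218), np.int64(318), np.int64(322)), (np.int64(219), np.int64(317), np.int64(322)), (np.int64(220), np.int64(317), np.int64(322)), (np.int64(221), np.int64(317), np.int64(322)), (np.int64(222), np.int64(317), np.int64(322)), (np.int64(223), np.int64(317), np.int64(322)), (np.int64(224), np.int64(317), np.int64(322)), (np.int64(225), np.int64(311), np.int64(322)), (np.int64(226), np.int64(311), np.int64(322)), (np.int64(227), np.int64(311), np.int64(327)), (np.int64(228), np.int64(311), np.int64(327)), (np.int64(229), np.int64(311), np.int64(327)), (np.int64(230), np.int64(310), np.int64(327)), (np.int64(231), np.int64(310), np.int64(327)), (np.int64(232), np.int64(310), np.int64(327)), (np.int64(233), np.int64(310), np.int64(327)), (np.int64(234), np.int64(310), np.int64(327)), (np.int64(235), np.int64(310), np.int64(327)), (np.int64(236), np.int64(310), np.int64(327)), (np.int64(237), np.int64(310), np.int64(326)), (np.int64(238), np.int64(310), np.int64(326)), (np.int64(239), np.int64(309), np.int64(326)), (np.int64(240), np.int64(309), np.int64(326)), (np.int64(241), np.int64(309), np.int64(326)), (np.int64(242), np.int64(318), np.int64(326)), (np.int64(243), np.int64(324), np.int64(324))]
lid [-0.18221929  0.2613958 ] 0.01450151617910004 ((550.3326416015625, 31.982376098632812), (194.45489501953125, 144.89208984375), 81.82129669189453)
```

View pics/leaf.png

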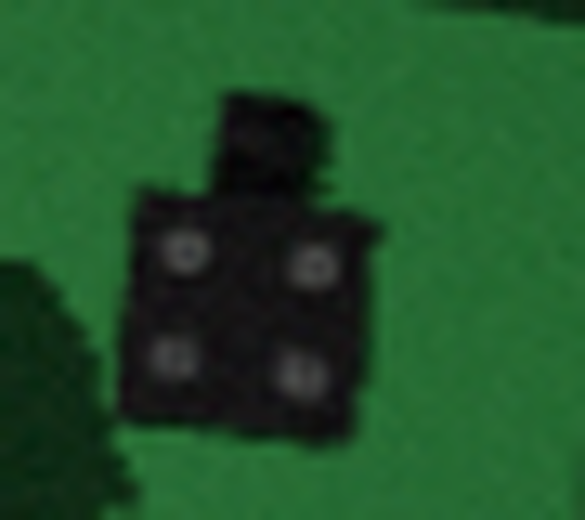

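The crop shows the plate corners at about (137,192), (375,222), (350,440) and (118,415). The screw holes are at (187,250), (316,266), (175,357) and (303,377).

```bash
python3 - <<'E'
from h import *
f=lambda p:(np.array(p)+.5)/13-.5+[300,210]
C=ray('top',f([[137,192],[375,222],[350,440],[118,415]]),.014); H=ray('top',f([[187,250],[316,266],[175,357],[303,377]]),.014)
print(C.round(4).tolist(),C.mean(0),H.mean(0))
for n,A,i in(('C',C,[(0,1),(3,2),(3,0),(2,1)]),('H',H,[(0,1),(2,3),(2,0),(3,1)])):
    for p,q in i:
        v=A[q]-A[p]; print(n,np.linalg.norm(v).round(4),np.degrees(np.arctan2(v[1],v[0])).round(1))
E
```

```text
[[0.5656, -0.2094, 0.014], [0.5587, -0.261, 0.014], [0.5109, -0.2543, 0.014], [0.5167, -0.2043, 0.014]] [ 0.53797627 -0.23226094  0.014     ] [ 0.53896033 -0.23232325  0.014     ]
C 0.052 -97.7
C 0.0503 -96.7
C 0.0492 -5.9
C 0.0482 -8.0
H 0.0282 -97.6
H 0.028 -99.4
H 0.0237 -7.5
H 0.0246 -8.0
```

```bash
python3 -m pendant '[[100,-0.04,0.011,0,0],[100,-0.077,0.0203,0,0],[100,-0.077,0.0203,0,0],[100,-0.077,0.0203,0,0],[100,-0.077,0.0203,0,0],[100,-0.077,0.0203,0,0],[100,-0.077,0.0203,0,0],[100,-0.077,0.0203,0,0],[100,-0.077,0.0203,0,0],[75,0,0,0,0.02]]' 20 | tail -1
python3 -m pendant '[[75,0,0,0,0.0395],[75,0,0,0,0.0395],[75,0,0,0,0.0395],[75,0,0,0,0.0395],[75,0,0,0,0.0395],[75,0,0,0,0.0395],[75,0,0,0,0.0395],[75,0,0,0,0.0395],[75,0,0,0,0.0395],[75,0,0,0,0.0395]]' | tail -1
python3 -m pendant '[[75,0,0,0.02,0.0395],[75,0,0,0.05,0.0395],[75,0,0,0.05,0],[75,0,0,0.05,0],[75,0,0,0,0]]' | tail -1
python3 - <<'E'
from h import *
plan(.5385,-.2323,.190,-97.5)
E
```

```text
width: 0.882
width: 0.749
width: 0.752
clk 13.63 pos [ 0.5343 -0.2313  0.2804] cur psi -97.24 q [-0.43  0.53  1.8  -0.    0.82  1.27] F [-1.2  0.1  0.8] w 0.752
turn units 0.0014 deg 0.3; shift after turn (units) [0.0106 0.0012 0.226 ] ; before [0.0126 0.0018 0.2259]; mm [  4.2  -1.  -90.4]
```

Descending in two stages: to 0.190 first, then 2 mm steps while watching the force for the floor.

```bash
python3 -m pendant '[[75,0.0106,0.0012,0.04,0.0014],[75,0,0,0.07,0],[75,0,0,0.07,0],[75,0,0,0.046,0],[75,0,0,0,0]]' 20 | tail -5
python3 -m pendant '[[75,0,0,0.008,0],[75,0,0,0.008,0],[75,0,0,0.008,0],[75,0,0,0,0]]' | tail -5
python3 - <<'E'
from h import *
plan(.5385,-.2323,.177,-97.5)
a,_=snap('top');b,_=snap('side')
cv2.imwrite('pics/s5.png',cv2.resize(b[200:290,240:340],None,fx=6,fy=6,interpolation=cv2.INTER_CUBIC))
E
```

```text
clock: 14.05
position: [0.5389, -0.2324, 0.1913]
tool_rot: [0.998, -0.065, -0.003, -0.001]
wrist_force: [-0.5, -0.1, -0.6]
width: 0.751
clock: 14.38
position: [0.5408, -0.2334, 0.186]
tool_rot: [0.998, -0.065, 0.001, 0.0]
wrist_force: [-0.3, 1.1, -0.5]
width: 0.748
clk 14.38 pos [ 0.5408 -0.2334  0.186 ] cur psi -97.50 q [-0.43  0.69  1.8  -0.    0.65  1.27] F [-0.3  1.1 -0.5] w 0.748
turn units 0.0000 deg 0.0; shift after turn (units) [-0.0061 -0.0019  0.0224] ; before [-0.0062 -0.0019  0.0224]; mm [-2.3  1.1 -9. ]
```

View pics/s5.png

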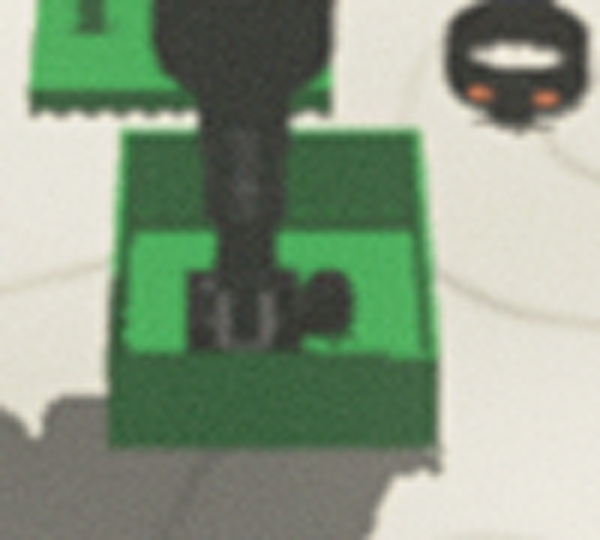

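The fingers straddle the plate (near finger at about (245,320)), centred along it, and there is no floor contact yet. I continue down to about 0.177.

```bash
python3 -m pendant '[[75,-0.003,0,0.006,0],[75,0,0,0.006,0],[75,0,0,0,0]]' | tail -5
python3 -m pendant '[[75,0,0,0.006,0],[75,0,0,0.006,0],[75,0,0,0,0]]' | tail -5
```

```text
clock: 14.73
position: [0.5391, -0.233, 0.1803]
tool_rot: [0.998, -0.065, -0.0, -0.0]
wrist_force: [-0.3, 0.7, -0.1]
width: 0.752
clock: 14.98
position: [0.5392, -0.233, 0.1751]
tool_rot: [0.998, -0.065, -0.0, -0.0]
wrist_force: [0.2, 0.5, -0.6]
width: 0.747
```

```bash
python3 -m pendant '[[75,0,0,0.006,0],[65,0,0,0,0],[50,0,0,0,0],[50,0,0,0,0],[50,0,0,0,0],[50,0,0,0,0]]' 50 | tail -5
python3 -m pendant '[[50,0,0,-0.01,0],[50,0,0,-0.04,0],[50,0,0,-0.06,0],[50,0,0,-0.08,0],[50,0,0,-0.08,0],[50,0,0,-0.08,0],[50,0,0,-0.04,0],[50,0,0,0,0]]' | tail -5
python3 - <<'E'
from h import *
plan(.5385,-.2323,.32,-81.2)
b,_=snap('side');np.save('x.npy',b)
cv2.imwrite('pics/s6.png',cv2.resize(b[150:290,230:360],None,fx=4.2,fy=4.2,interpolation=cv2.INTER_CUBIC))
E
```

```text
clock: 15.48
position: [0.5397, -0.2333, 0.1744]
tool_rot: [0.998, -0.065, 0.001, 0.0]
wrist_force: [-2.7, -0.4, 10.8]
width: 0.591
clock: 16.15
position: [0.5405, -0.2336, 0.3336]
tool_rot: [0.998, -0.065, 0.003, 0.001]
wrist_force: [1.0, -0.4, -0.3]
width: 0.589
clk 16.15 pos [ 0.5405 -0.2336  0.3336] cur psi -97.49 q [-0.43  0.46  1.76  0.    0.91  1.27] F [ 1.  -0.4 -0.3] w 0.589
turn units -0.0905 deg -16.3; shift after turn (units) [-0.0045 -0.0039  0.034 ] ; before [-0.0057 -0.0026  0.034 ]; mm [ -2.    1.3 -13.6]
```

View pics/s6.png

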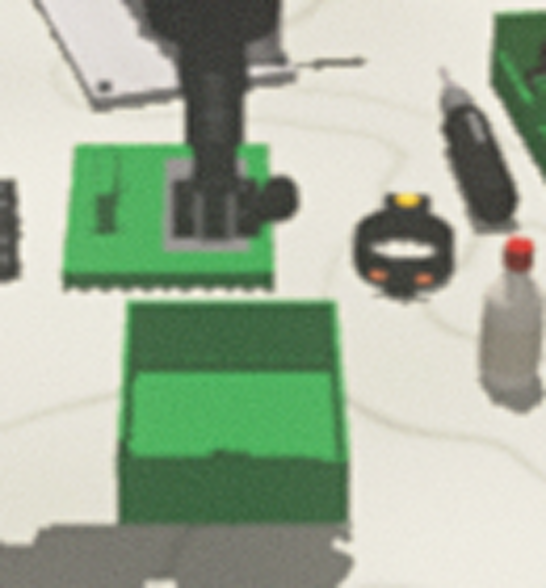

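The leaf is held level, with its knuckle toward +x, at crop (230,205). Next I turn to the fixture's yaw and carry it over.

```bash
python3 -m pendant '[[50,0,0,0,-0.03],[50,0,0,0,-0.03],[50,0,0,0,-0.0305],[50,0,0,0,0]]' 50 | tail -1
python3 - <<'E'
from h import *
plan(.5475,.2648,.30,-81.2)
E
```

```text
width: 0.595
clk 16.53 pos [ 0.5387 -0.2328  0.3275] cur psi -81.01 q [-0.43  0.47  1.77 -0.    0.91  0.99] F [-0.4  0.6 -1. ] w 0.595
turn units 0.0010 deg 0.2; shift after turn (units) [ 0.2119 -1.2259  0.0687] ; before [ 0.2161 -1.2251  0.0702]; mm [  8.8 497.6 -27.5]
```

```bash
python3 -m pendant '[[50,0.007,-0.04,0,0.001],[50,0.0137,-0.079,0,0],[50,0.0137,-0.079,0,0],[50,0.0137,-0.079,0,0],[50,0.0137,-0.079,0,0],[50,0.0137,-0.079,0,0],[50,0.0137,-0.079,0,0],[50,0.0137,-0.079,0,0],[50,0.0137,-0.079,0,0],[50,0.0137,-0.079,0,0]]' 50 | tail -1
python3 -m pendant '[[50,0.0137,-0.079,0,0],[50,0.0137,-0.079,0,0],[50,0.0137,-0.079,0,0],[50,0.0137,-0.079,0,0],[50,0.0137,-0.079,0,0],[50,0.0137,-0.079,0,0],[50,0,0,0,0]]' 50 | tail -1
python3 - <<'E'
from h import *
plan(.5475,.2648,.28,-81.2)
E
```

```text
width: 0.588
width: 0.593
clk 17.95 pos [0.5496 0.2687 0.3282] cur psi -81.37 q [0.44 0.5  1.71 0.   0.93 1.85] F [-0.  -0.5 -1.1] w 0.593
turn units -0.0009 deg -0.2; shift after turn (units) [-0.0068  0.0089  0.1205] ; before [-0.0068  0.0091  0.1205]; mm [ -2.1  -3.9 -48.2]
```

```bash
python3 -m pendant '[[50,-0.0068,0.009,0.05,0],[50,0,0,0.07,0],[50,0,0,0.05,0],[50,0,0,0,0],[50,0,0,0,0]]' 50 | tail -5
python3 - <<'E'
from h import *
plan(.5475,.2648,.26,-81.2)
a,_=snap('top');b,_=snap('side')
f=lambda i,y,x,s:cv2.resize(i[y:y+s,x:x+s],(400,400),interpolation=cv2.INTER_CUBIC)
cv2.imwrite('pics/p7.png',np.hstack([f(a,180,90,70),f(b,110,235,70)]))
E
```

```text
clock: 18.37
position: [0.5471, 0.2596, 0.2596]
tool_rot: [0.997, 0.074, -0.002, 0.001]
wrist_force: [-0.2, -0.4, -0.7]
width: 0.597
clk 18.37 pos [0.5471 0.2596 0.2596] cur psi -81.49 q [ 0.42  0.59  1.75 -0.    0.8   1.85] F [-0.2 -0.4 -0.7] w 0.597
turn units -0.0016 deg -0.3; shift after turn (units) [ 0.0029 -0.0126 -0.0011] ; before [ 0.0028 -0.0126 -0.0011]; mm [0.4 5.2 0.4]
```

View pics/p7.png

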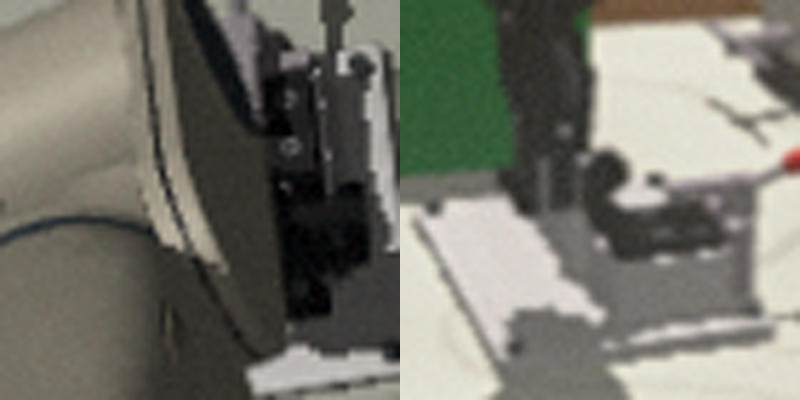

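The top view is blocked by the arm. In the side view the loose knuckle at (607,172) sits directly above the clamped near knuckle at (603,205). Next I correct y.

```bash
python3 -m pendant '[[50,0.003,-0.0126,0,-0.0016],[50,0,0,0,0],[50,0,0,0,0],[50,0,0,0,0]]' 50 | tail -5
python3 - <<'E'
from h import *
plan(.5475,.2648,.245,-81.2)
P=[]
for _ in range(6): snapshot('side'); P.append(read_state()['position'])
print(np.array(P).round(4), np.mean(P,0))
E
```

```text
clock: 18.8
position: [0.5484, 0.2655, 0.2621]
tool_rot: [0.997, 0.078, 0.001, -0.0]
wrist_force: [0.8, 0.6, -1.0]
width: 0.593
clk 18.80 pos [0.5484 0.2655 0.2621] cur psi -81.09 q [ 0.43  0.59  1.75 -0.    0.81  1.85] F [ 0.8  0.6 -1. ] w 0.593
turn units 0.0006 deg 0.1; shift after turn (units) [-0.0024  0.0015  0.0426] ; before [-0.0025  0.0015  0.0426]; mm [ -0.9  -0.7 -17.1]
[[0.5483 0.2655 0.2619]
 [0.5483 0.2654 0.2617]
 [0.5482 0.2653 0.2616]
 [0.5482 0.2653 0.2614]
 [0.5482 0.2653 0.2614]
 [0.5482 0.2653 0.2613]] [0.54823169 0.26534197 0.26154434]
```

```bash
python3 - <<'E'
from h import *
f=lambda p:(np.array(p)+.5)/7-.5+[75,180]
print('gap faces z.068',ray('top',f([[421,245],[467,240]]),.068).round(4).tolist())
print('stop edge z.06, block front z.05',ray('top',f([[442,224]]),.060).round(4),ray('top',f([[445,274]]),.05).round(4))
_,d=snap('side'); X=cloud('side',d)
Rz=Ro.from_euler('z',8.8,degrees=True).as_matrix(); Q=(X-np.array([.585,.2705,0]))@Rz
def cyl(zlo,zhi,name,ylo,yhi):
    m=(abs(Q[...,0])<.018)&(Q[...,1]>ylo)&(Q[...,1]<yhi)&(Q[...,2]>zlo)&(Q[...,2]<zhi); P=Q[m]
    print(name,len(P),'x range',np.percentile(P[:,0],[2,50,98]).round(4),'y',np.percentile(P[:,1],[2,20,50]).round(4),'z',np.percentile(P[:,2],[2,98]).round(4))
cyl(.085,.125,'loose',-.03,.03); cyl(.053,.08,'clamped near',-.045,-.005)
E
```

```text
gap faces z.068 [[0.5851, 0.2757, 0.068], [0.587, 0.2573, 0.068]]
stop edge z.06, block front z.05 [[0.5953 0.2698 0.06  ]] [[0.5772 0.2703 0.05  ]]
loose 62 x range [-0.0163 -0.0016  0.0124] y [-0.0282 -0.0149 -0.009 ] z [0.0921 0.1167]
clamped near 42 x range [-0.0046  0.0049  0.0156] y [-0.0343 -0.0294 -0.0256] z [0.0533 0.0738]
```

Everything agrees within 2–3 mm. I descend into the gap in small steps, watching force.

```bash
python3 -m pendant '[[50,0,0,0.02,0],[50,0,0,0.02,0],[50,0,0,0,0],[50,0,0,0,0]]' 50 | sed -n '2p;4p'
python3 -m pendant '[[50,0,0,0.008,0],[50,0,0,0.008,0],[50,0,0,0,0],[50,0,0,0,0]]' | sed -n '2p;4p'
```

```text
position: [0.5478, 0.2651, 0.2441]
wrist_force: [-0.4, -0.9, -0.6]
position: [0.5482, 0.2653, 0.2387]
wrist_force: [-0.8, -0.3, -0.4]
```

```bash
python3 -m pendant '[[50,0,0,0.008,0],[50,0,0,0.008,0],[50,0,0,0,0],[50,0,0,0,0]]' | sed -n '2p;4p'
```

```text
position: [0.5481, 0.2653, 0.2322]
wrist_force: [0.2, -0.3, -1.2]
```

```bash
python3 -m pendant '[[50,0,0,0.008,0],[50,0,0,0.008,0],[50,0,0,0,0],[50,0,0,0,0]]' | sed -n '2p;4p'
python3 -m pendant '[[50,0,0,0.006,0],[50,0,0,0,0],[50,0,0,0,0]]' | sed -n '2p;4p'
```

```text
position: [0.5481, 0.2653, 0.2257]
wrist_force: [0.3, 0.2, 0.0]
position: [0.5482, 0.2653, 0.2236]
wrist_force: [-0.5, -0.3, 0.0]
```

```bash
python3 -m pendant '[[50,0,0,0.004,0],[50,0,0,0,0],[50,0,0,0,0]]' | sed -n '2p;4p'
python3 -m pendant '[[50,0,0,0.003,0],[50,0,0,0,0],[50,0,0,0,0]]' | sed -n '2p;4p'
```

```text
position: [0.5482, 0.2653, 0.2221]
wrist_force: [-1.0, 0.8, -0.7]
position: [0.5482, 0.2653, 0.2208]
wrist_force: [0.2, -0.4, -0.9]
```

```bash
python3 -m pendant '[[50,0,0,0.003,0],[50,0,0,0,0],[50,0,0,0,0]]' | sed -n '2p;4p'
python3 -m pendant '[[50,0,0,0.003,0],[50,0,0,0,0],[50,0,0,0,0]]' | sed -n '2p;4p'
```

```text
position: [0.5483, 0.2654, 0.22]
wrist_force: [-2.0, -0.4, 3.2]
position: [0.5482, 0.2654, 0.2194]
wrist_force: [-4.7, -2.1, 9.9]
```

Home in z: contact at TCP 0.220, as predicted. I ease the pressure and probe +x for the stop.

```bash
python3 -m pendant '[[50,0,0,-0.004,0],[50,0,0,0,0],[50,0,0,0,0]]' | sed -n '2p;4p'
for i in 1; do python3 -m pendant '[[50,0.0025,0,0,0],[50,0,0,0,0],[50,0,0,0,0]]' | sed -n '2p;4p'; done
python3 -m pendant '[[50,0.0025,0,0,0],[50,0,0,0,0],[50,0,0,0,0]]' | sed -n '2p;4p'
python3 -m pendant '[[50,0.0025,0,0,0],[50,0,0,0,0],[50,0,0,0,0]]' | sed -n '2p;4p'
```

```text
position: [0.5484, 0.2654, 0.2201]
wrist_force: [0.7, 0.2, 2.0]
position: [0.549, 0.2655, 0.22]
wrist_force: [-3.3, -0.4, 5.2]
position: [0.55, 0.2656, 0.22]
wrist_force: [-3.7, -1.6, 4.6]
position: [0.5511, 0.2658, 0.2201]
wrist_force: [-3.3, -1.1, 5.4]
```

```bash
python3 -m pendant '[[50,0.0025,0,0,0],[50,0,0,0,0],[50,0,0,0,0]]' | sed -n '2p;4p'
python3 -m pendant '[[50,0.0025,0,0,0],[50,0,0,0,0],[50,0,0,0,0]]' | sed -n '2p;4p'
```

```text
position: [0.5521, 0.2659, 0.22]
wrist_force: [-3.4, -0.8, 4.2]
position: [0.5525, 0.266, 0.2199]
wrist_force: [-6.2, -0.8, 6.7]
```

```bash
python3 -m pendant '[[50,0.0025,0,0,0],[50,0,0,0,0],[50,0,0,0,0]]' | sed -n '2p;4p'
```

```text
position: [0.5528, 0.2661, 0.2198]
wrist_force: [-9.5, -1.2, 9.8]
```

Stop found at TCP x ≈ 0.5523. I back off to 1 mm short of it with light seating.

```bash
python3 -m pendant '[[50,-0.006,0,-0.001,0],[50,0,0,0,0],[50,0,0,0,0],[50,0,0,0,0]]' | sed -n '2p;4p'
python3 - <<'E'
from h import *
a,_=snap('top');b,d=snap('side'); X=cloud('side',d)
plan(.5513,.2658,.22,-81.2)
Rz=Ro.from_euler('z',8.8,degrees=True).as_matrix()
f=lambda i,y,x,s:cv2.resize(i[y:y+s,x:x+s],(500,500),interpolation=cv2.INTER_CUBIC)
cv2.imwrite('pics/p8.png',f(b,120,240,60))
E
```

```text
position: [0.5519, 0.2659, 0.2203]
wrist_force: [-0.8, 0.3, 1.7]
clk 23.92 pos [0.5519 0.2659 0.2203] cur psi -81.10 q [ 0.43  0.66  1.75 -0.    0.74  1.84] F [-1.2  0.   1.3] w 0.594
turn units 0.0006 deg 0.1; shift after turn (units) [-0.0016 -0.      0.0008] ; before [-0.0016 -0.      0.0008]; mm [-0.6 -0.1 -0.3]
```

View pics/p8.png

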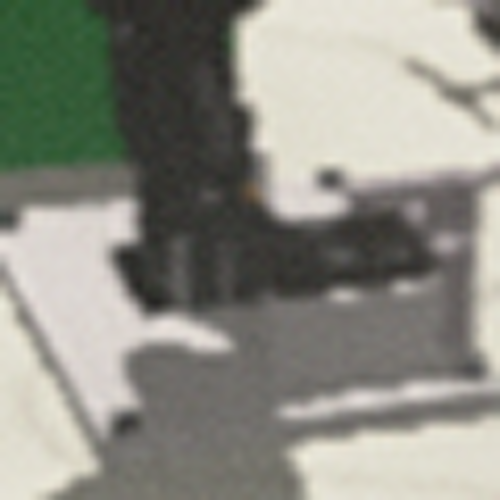

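The side view shows the loose plate at (180,270) in line and level with the clamped plate at (360,250), with its knuckle down in the gap. One last trim, then a check of the bystanders' state and hand-in.

```bash
python3 -m pendant '[[50,-0.0018,0,0.0006,0],[50,0,0,0,0],[50,0,0,0,0],[50,0,0,0,0]]' 50
python3 - <<'E'
from h import *
plan(.5512,.2658,.22,-81.2)
a,d=snap('side'); X=cloud('side',d); b,gg,r=[a[...,i].astype(int) for i in range(3)]
m=(gg>1.25*r)&(gg>1.25*b)&(X[...,1]>-.08)&(X[...,1]<.2)&(X[...,2]>.008)&(X[...,2]<.03)&(X[...,0]>.4)&(X[...,0]<.7)
P=X[m]; k=np.linalg.lstsq(np.c_[P[:,:2],np.ones(len(P))],P[:,2],rcond=None)[0]; print('lid slopes',np.degrees(k[:2]),P[:,2].mean())
sign_off()
E
```

```text
clock: 24.25
position: [0.5513, 0.2658, 0.2203]
tool_rot: [0.997, 0.078, 0.0, -0.0]
wrist_force: [0.7, -0.3, 0.9]
width: 0.59
clk 24.25 pos [0.5513 0.2658 0.2203] cur psi -81.10 q [ 0.43  0.66  1.75 -0.    0.74  1.85] F [ 0.7 -0.3  0.9] w 0.590
turn units 0.0005 deg 0.1; shift after turn (units) [-0.0002 -0.      0.0008] ; before [-0.0002 -0.      0.0008]; mm [-0.1  0.  -0.3]
lid slopes [-0.10008077  0.24772692] 0.014515090942806785
the job is handed in; nothing more can be done
```

I handed the job in at 24.3 s of the 56 s, with the loose leaf home in the fixture and still gripped at 50 N.

- **Lid tip:** it took several tries. Held loosely it came up almost level, so I reseated it and pulled the far skirt against the tub wall while lifting. That gave a measured tilt of 9.1° with the far skirt edge at 41 mm.
- **Lid on the bench:** it lies at about (0.55, 0.03), about 265 mm from the tub. The last check showed it flat to about 0.3° with its upper face at 14.5 mm (14 mm expected).
- **Leaf seating:** the knuckle touched the block at TCP z = 0.220, as predicted. It met what I took for the stop at TCP x ≈ 0.5523, and I backed off 1 mm. The final forces were under 1 N, and the side view showed the two plates in line and level.
- **What disagreed:** touch put the aligned position about 2 mm farther in x than the cameras did. I trusted touch.
- **Not checked:** y was not probed and rests on the knuckle being in the 25 mm gap. Yaw comes from the camera measurements only. I did not re-measure the bystanders; no contact with them was seen or felt.

I viewed 11 pictures, one over the budget of 10.

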